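# Fit a tuning knob to its D-shaft and hold it pressed in

### The arm

A 6-joint arm with a two-finger parallel gripper is mounted at the origin on the work surface. World frame = base frame: x ahead of the robot, y to its left, z up, the work surface at z = 0. Lengths are in mm, angles in rad, forces in N, time in s.
With the tool pointing down it reaches from about 350 to 875 mm from the base axis. Payload 4.2 kg.
Tool frame: the origin (TCP) lies midway between the tips of the shut fingers; the grasp point (between the pads) lies 19 mm behind it; z points along the fingers, y is the direction in which the jaws open and shut (so a half turn about z gives the same grasp; the last joint's range is limited). The gripper opens to 85 mm and grips with 20 to 120 N. Pads are 22 mm wide; open, the fingers measure 114 mm over their backs; the gripper's body (76 mm by 85 mm) begins 54 mm behind the grasp point. The pads swing forward as they close: fully open they stand 13 mm farther back than shut.
Start: joints at [1.577, 0.385, 0.008, 0, -1.194, -0.259], TCP at [156.291, 605.122, 231.312] pointing down, gripper open.
Joint ranges: [-3.14, 3.14], [-1.21, 2.06], [-1.07, 1.41], [-3.16, 2.05], [-2.99, -0.16], [-3.1, 3.1]. Speed limits (rad/s): [2.79, 2.79, 3.14, 3.14, 3.14, 3.14].

### API

Orientations are given as a unit quaternion [x, y, z, w].
In Python, from bench import readout, optics, workorder, nets gives the robot as it stands. The module is installed in compiled form; this text tells all that it offers.
- The arm moves only by the tool move_arm, never from a script. Its argument "steps" is a list of rows, each a list of 7 numbers: the opening, from -1 (shut) to 1 (fully open), so that 0 is half open, then the shift along the world's x, y, z in mm, then the turn, a rotation vector about the world's x, y, z in rad. In form: [[gripper, tx, ty, tz, wx, wy, wz], ...]. A call has 1 to 5 rows; each row is the pose to reach, as a shift and turn from the pose commanded when the call began; what a row does not reach only later rows make up. A row lasts 1/12 s, in which the tool goes at most 41.7 mm and 7.16 degrees, less where a joint would pass 70% of its speed; a pose out of reach is approached as far as the arm can. A call with a gripper value outside its range is refused whole. The fingers move at their own pace and stop on an object; the grip force is fixed at half the most. Time passes only in rows, so rows that repeat a pose let the fingers close. It gives the time, the measured TCP pose, the force and the opening at its end, in the units of the state.
- readout.read_state(): the state, without advancing time (a new reading comes with each control period).
- optics.get_image(name): name is "scene" or "top"; returns a dict with "frame" (400x640x3 uint8, blue, green, red), "fx", "fy", "cx", "cy" (pixels), "rvec" (rotation vector, rad) and "tvec" (3), from world to camera coordinates, as OpenCV has them. Camera axes: x right, y down, z forward; pixel columns grow to the right and rows downward; lengths in mm; the calibration is good to about 2 mm. A picture is of the moment at which its call begins. There is no depth.
- workorder.job_done(): hands the job in, once; it reports no verdict.
Trained networks look in a picture, given as the dict that the camera call returned (one of the last four; its "shot" number tells which), for a name from the list of things; names that differ only in an ending like _2 or _b are one class to them, and where a whole thing is asked for, a point or a joint stands for the part that bears it (a point fixed in the world has none). Each returns a list of dicts, best first, with "conf" (0 to 1); they miss things now and then, are a little off and sometimes report something else, mostly with a low value. They report only what shows in the picture. A call takes as long as a camera call. They do not tell look-alikes from the thing itself.
- nets.silhouettes(name, picture): "region" (400x640 bool, what is visible of it) and "extent" ([left, top, right, bottom] in pixels, round what is visible of it).
- nets.tip_of(name, picture): "uv" ([column, row] in pixels: a listed point, or the origin of a listed thing).
The state is a dict: "clock": time; "joints": joint angles; "joint_vel": joint speeds; "joint_efforts": joint torques, N m; "position": TCP position; "ee_rot": TCP orientation; "contact_force": force on the tool from outside, world axes, zero at the start; "wrist_torque": the same for the moment, N m; "gripper_width": finger opening in mm.
Only numpy, scipy, OpenCV 4.12 (cv2) and the standard library are available. Lean on these libraries where they do the work, as an engineer would, in place of code of your own. Each camera call takes 0.05 s, during which the arm holds its last target.

### The job

Lift the white transit cap off the control shaft of the module and stand it upright in the empty cell of the black divided tray, one cap to a cell. Then take the large black knob from the bench, turn it so that the flat in its bore matches the flat of the shaft, push it fully home on the shaft and keep pressing so that the shaft's push switch stays held all the way in; leave the other things on the bench and in the tray where they are. Finish while still holding the knob pressed in: do not let go at the end.

Things in the scene. Friction and masses are not known exactly. Their poses are not given: they have to be found in the camera images.
- module: Fixed aluminium plug-in module lying face-up: panel 128 (x) x 213 (y) mm, top 96 mm above the bench; origin at bench level under its middle. The control shaft stands 45 mm from the middle towards -y. Sockets (16 mm high) and a pull handle (32 mm high) are on the +y half, over 85 mm from the shaft; a 5 mm high screw head in each panel corner, the nearest about 80 mm from the shaft.
- shaft_tip (a point): Centre of the upper end of the upright steel control shaft, 123 mm above the bench. D-section: diameter 12 mm, one flat 3.5 mm from the axis, top edge chamfered 2 mm. +x points from the axis out through the flat, z up; a white line on the round black dial below (48 mm across, top 22 mm below the tip) points the same way. Shaft and dial turn together against 0.06 N m of friction.
- push (a joint): How far the shaft is pushed in, m: 0 = out, 0.003 = fully in against its stop. The spring needs 4 N to start moving and 7 N at the stop; it comes out again when released.
- cap (a point): Centre of the white plastic transit cap, 25 mm above its underside: cylinder 28 mm in diameter, 50 mm high, about 30 g, closed on top, open below (round loose bore 17 mm, 28 mm deep). It stands over the shaft on the dial, underside 101 mm above the bench; lift it at least 25 mm to clear the shaft. z up along its axis.
- free_cell (a point): Middle of the floor of the tray's empty cell, 4 mm above the bench; axes along the tray's walls.
- tray: Fixed black tray 152 x 152 mm, 20 mm high, walls and floor 4 mm, divided into 2 x 2 cells, each 70 mm square and 16 mm deep; cell middles 37 mm either way from the tray's middle. Origin at bench level under its middle. Three cells hold one cap each, the fourth is empty.
- knob (a point): Centre of the large black round knob (40 mm diameter, 34 mm high, about 45 g), 17 mm above its underside; it stands bore down and can be gripped across any diameter, best in its upper 18 mm. D-bore from below: 16 mm deep, diameter 13.2, flat 4.1 mm from the axis. +x points from the axis out through the bore's flat, as does the line on top; z up. Fully home, it is 1 mm above the shaft tip.
- spare0 (a point): Centre of a spare cap like the transit cap (28 mm in diameter, 50 mm high), standing in one of the tray's cells. Not to be moved.
- spare1 (a point): Centre of a spare cap like the transit cap (28 mm in diameter, 50 mm high), standing in one of the tray's cells. Not to be moved.
- spare2 (a point): Centre of a spare cap like the transit cap (28 mm in diameter, 50 mm high), standing in one of the tray's cells. Not to be moved.
- small_knob: Loose small black knob, 24 mm in diameter, 18 mm high; origin under it. Not part of the job.
- attenuator: Loose steel coaxial attenuator standing upright, 25 mm in diameter, 74 mm high; origin under it. Not part of the job.
- torque_wrench: Loose small torque wrench lying flat, 160 mm long along its x, 18 mm wide, 13 mm high; origin near its middle at bench level. Not part of the job.
- screwdriver: Loose screwdriver lying along its x, 170 mm long; origin at bench level. Not part of the job.
- screw_jar: Loose clear jar with steel lid, 48 mm in diameter, 50 mm high; origin under it. Not part of the job.
Mind the look-alikes: they are no part of the job. What is shaped like the part that bears cap but green is not meant.

How it is judged:
By the outcome, as a careful person would: the job done as asked, in the order asked, and still so for the second after the job is handed in, while the arm keeps its last pose, push and grip.
It also fails if it takes over 64 s, if anything falls off the work surface, if the arm or the gripper's body presses on something with over 40 N, if the wrist force passes 120 N, or if a joint passes its speed limit or range.

## Working session

There is one attempt and no reset: what is moved stays moved. The work goes in short steps, Python scripts to look and compute and a tool call to move; the robot and the scene stay as the last step left them, time stands still between calls to the robot, and variables do not carry over. Pictures are saved under pics/ and viewed, and the job is handed in when it is done.

Besides the shell and the picture viewer there is one more tool, called after "Request:" in YAML: its name, and indented under it one key for each argument. move_arm: Moves the arm, as the interface text tells. Its arguments: {"type":"object","properties":{"steps":{"type":"array","items":{"type":"array","items":{"type":"number"}}}},"required":["steps"]}

```bash
mkdir -p pics
cat > h.py <<'E'
import numpy as np, cv2
from bench import readout, optics, workorder, nets
def cam(p):
    R=cv2.Rodrigues(np.array(p["rvec"],float))[0]; t=np.array(p["tvec"],float).ravel(); return R,t
def ray(p,uv,z):
    R,t=cam(p); d=R.T@np.array([(uv[0]-p["cx"])/p["fx"],(uv[1]-p["cy"])/p["fy"],1]); c=-R.T@t
    return c+d*(z-c[2])/d[2]
def proj(p,X):
    R,t=cam(p); q=R@np.array(X,float)+t; return np.array([p["fx"]*q[0]/q[2]+p["cx"],p["fy"]*q[1]/q[2]+p["cy"]])
E
python3 - <<'E'
from h import *
np.set_printoptions(precision=1,suppress=True)
print(readout.read_state())
for n in("top","scene"):
    p=optics.get_image(n); cv2.imwrite(f"pics/{n}0.png",p["frame"]); R,t=cam(p);print(n,p["fx"],-R.T@t)
    for k,z in(("shaft_tip",123),("cap",126),("free_cell",4),("knob",17),("spare0",29),("small_knob",0),("tray",0),("module",0),("attenuator",0)):
        print(k,[(round(d["conf"],2),np.array(d["uv"]),ray(p,d["uv"],z)[:2]) for d in nets.tip_of(k,p)][:5])
E
```

```text
{'clock': 0.0, 'joints': array([ 1.6,  0.4,  0. , -0. , -1.2, -0.3]), 'joint_vel': array([ 0.,  0., -0., -0.,  0.,  0.]), 'joint_efforts': array([ -0. , -39.2,  18.8,   4.2,  -0. ,   0. ]), 'position': array([156.2, 604.6, 230.2]), 'ee_rot': array([ 1. , -0.1, -0. ,  0. ]), 'contact_force': array([ 0.4,  0.7, -0.9]), 'wrist_torque': array([ 0.,  0., -0.]), 'gripper_width': 85.41292709471367}
top 419.33637418513933 [ 418.1  -16.8 1048.4]
shaft_tip [(0.39, array([391.9, 170.7]), array([ 643. , -233.1]))]
cap [(0.72, array([160.8, 254.5]), array([455.1, 276.5])), (0.68, array([195.8, 197.1]), array([580.8, 206.8])), (0.6, array([388.2, 271.9]), array([ 415.2, -216.1])), (0.56, array([203.8, 253.8]), array([456.2, 184.8])), (0.5, array([246.1, 197.7]), array([579.6,  96.3]))]
free_cell []
knob [(0.56, array([309.3, 210.3]), array([567. , -47.2])), (0.33, array([397.2, 253.5]), array([ 459.4, -263.5]))]
spare0 [(0.66, array([379.6, 240.5]), array([ 490.7, -218.5])), (0.61, array([407.2, 232. ]), array([ 511.3, -287.5])), (0.5, array([387.5, 270.5]), array([ 418.2, -235.4]))]
small_knob [(
[... 593 characters left out ...]
.7, 206.8]), array([699.1,  -2.3])), (0.59, array([399. , 161.1]), array([581.5, 151. ])), (0.55, array([414.3, 155. ]), array([581.7, 202.2]))]
free_cell [(0.7, array([276. , 301.5]), array([ 680.2, -254. ]))]
knob [(0.7, array([329.4, 227.7]), array([574.8, -46.1]))]
spare0 [(0.65, array([218.3, 247.8]), array([ 504.6, -281.8])), (0.63, array([218.1, 216.9]), array([ 406.2, -233.9])), (0.59, array([241. , 231.1]), array([ 482.9, -217.5]))]
small_knob [(0.52, array([292.2, 203.6]), array([425.4, -46.5]))]
tray [(0.65, array([220.5, 246.7]), array([ 470.7, -263.7]))]
module [(0.6, array([417.9, 186.8]), array([556.8, 265.7]))]
attenuator [(0.84, array([392.3, 246.1]), array([691.4,  38.2]))]
```

View pics/top0.png

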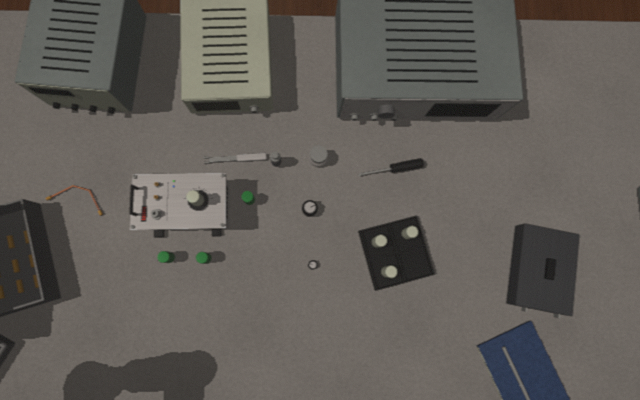

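View pics/scene0.png

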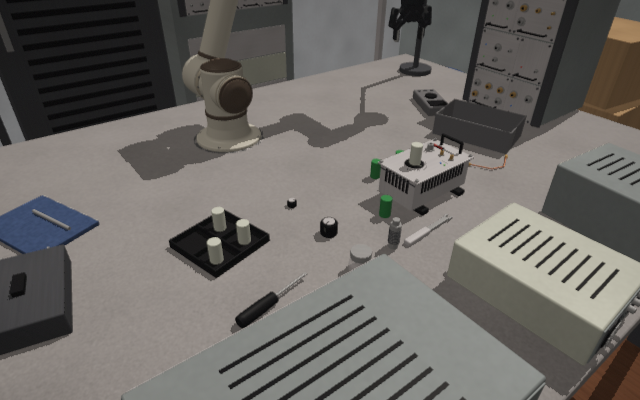

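The top view shows the module around (178,202) with the white cap at (197,198), green look-alikes around it, the large knob at (310,208), and the tray at (396,253). The tray's empty cell is at lower right, near (413,265). I'll zoom in.

Run:
```python
import cv2,numpy as np
a=cv2.imread("pics/top0.png");b=cv2.imread("pics/scene0.png")
def c(i,x,y,w,h,s): return cv2.resize(i[y:y+h,x:x+w],(w*s,h*s),interpolation=cv2.INTER_CUBIC)
m=np.vstack([np.hstack([c(a,180,180,50,37,8),c(a,290,190,50,37,8)]),np.hstack([c(a,355,215,80,75,4),c(b,375,130,80,75,4)])[:, :640].copy() if 0 else np.hstack([c(a,355,213,100,75,4),c(b,375,130,100,75,4)])])
cv2.imwrite("pics/z0.png",m)
```

```text
(no output)
```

View pics/z0.png

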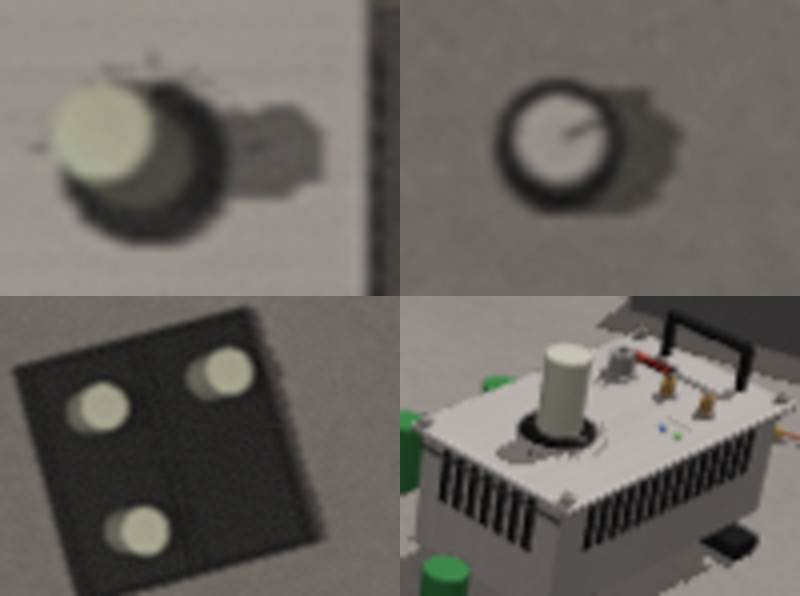

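```bash
cat >> h.py <<'E'
def circfit(p,xy,z,r,sign,arc=None,span=15,chan=None):
    """maximise (in-out)*sign intensity step round projected circle"""
    g=p["frame"].astype(np.float32); g=g.mean(2) if chan is None else g[:,:,chan]
    th=np.linspace(0,2*np.pi,72,endpoint=False) if arc is None else np.linspace(arc[0],arc[1],40)
    def score(c,rr):
        def samp(q):
            P=np.array([proj(p,(c[0]+q*np.cos(t),c[1]+q*np.sin(t),z)) for t in th],np.float32)
            return cv2.remap(g,P[None,:,0].copy(),P[None,:,1].copy(),cv2.INTER_LINEAR)[0]
        return np.clip(sign*(samp(rr-2.2)-samp(rr+2.2)),-20,60).mean()
    best=None
    c=np.array(xy,float)
    for st,n in((span/4,4),(1.5,4),(.5,4)):
        cand=[(score(c+[i*st,j*st],r),tuple(c+[i*st,j*st])) for i in range(-n,n+1) for j in range(-n,n+1)]
        b=max(cand); c=np.array(b[1])
    return c,b[0]
E
python3 - <<'E'
from h import *
np.set_printoptions(precision=1,suppress=True)
T=optics.get_image("top");S=optics.get_image("scene")
x=ray(T,(192.3,196),151)[:2];print("cap approx",x)
print("captop T",circfit(T,x,151,14,1,span=10),"S",circfit(S,x,151,14,1,span=10))
d=ray(T,(198,200),101)[:2];print("dial approx",d)
print("dial T",circfit(T,d,101,24,-1,span=10),"S",circfit(S,d,101,24,-1,span=10))
k=ray(T,(309.5,207.5),34)[:2];print("knob approx",k)
print("knob T",circfit(T,k,34,20,-1,span=10),"in",circfit(T,k,34,16,1,span=10),"S",circfit(S,k,34,20,-1,span=10),circfit(S,k,34,16,1,span=10))
for uv in((380,240),(412,232),(391,271)):
    s=ray(T,uv,54)[:2];print("spare",circfit(T,s,54,14,1,span=10),circfit(S,s,54,14,1,span=10))
for n in("knob","cap"):
  for P in(T,S):
    for d in nets.silhouettes(n,P)[:6]: print(n,d["conf"],d["extent"])
# tray corners
print(proj(T,(418,-17,0)))
E
```

```text
cap approx [578.8 208.3]
captop T (array([578.3, 207.8]), np.float32(37.82924)) S (array([577.8, 210.3]), np.float32(30.59354))
dial approx [578.5 207.7]
dial T (array([578. , 208.2]), np.float32(41.221165)) S (array([578.5, 209.2]), np.float32(47.71881))
knob approx [571.5 -47.2]
knob T (array([571.5, -47.2]), np.float32(38.42933)) in (array([572. , -47.7]), np.float32(41.489285)) S (array([573. , -47.2]), np.float32(27.049915)) (array([572. , -47.7]), np.float32(29.341274))
spare (array([ 489.6, -216. ]), np.float32(57.723373)) (array([ 487.1, -215. ]), np.float32(54.093185))
spare (array([ 511., -292.]), np.float32(57.091526)) (array([ 508.5, -291. ]), np.float32(59.861504))
spare (array([ 416. , -237.8]), np.float32(57.98732)) (array([ 414.5, -236.3]), np.float32(44.566696))
knob 0.76 [303.3, 201.7, 317.6, 217.7]
knob 0.73 [322.7, 216.3, 336.5, 240.8]
cap 0.68 [196.0, 252.6, 212.3, 262.2]
cap 0.64 [187.0, 187.4, 199.1, 205.4]
cap 0.59 [158.2, 248.8, 173.1, 262.2]
cap 0.81 [381.9, 197.6, 393.3, 219.8]
cap 0.6 [408.6, 145.3, 425.4, 164.2]
cap 0.51 [368.4, 158.7, 380.1, 179.1]
[297.1 271.1]
```

Run:
```python
from h import *
from scipy.spatial.transform import Rotation as Ro
from scipy.optimize import minimize
np.set_printoptions(precision=2,suppress=True)
s=readout.read_state();print(s["ee_rot"],Ro.from_quat(s["ee_rot"]).as_matrix(),s["position"],s["joints"])
T=optics.get_image("top");S=optics.get_image("scene")
def trayscore(v,P):
    g=P["frame"].astype(np.float32).mean(2);c,sn=np.cos(v[2]),np.sin(v[2])
    def samp(h):
        pts=[]
        for u in np.linspace(-.9,.9,40):
            for a,b in((1,u),(-1,u),(u,1),(u,-1)):
                X=a*h if abs(a)==1 else a*76;Y=b*h if abs(b)==1 else b*76
                pts.append(proj(P,(v[0]+c*X-sn*Y,v[1]+sn*X+c*Y,20)))
        q=np.array(pts,np.float32);return cv2.remap(g,q[None,:,0].copy(),q[None,:,1].copy(),cv2.INTER_LINEAR)[0]
    return -np.clip(samp(79)-samp(73),-10,40).mean()
for P in(T,S):
    best=min((minimize(trayscore,(464+dx,-263+dy,np.deg2rad(a)),(P,),method="Nelder-Mead",options=dict(initial_simplex=[[464+dx,-263+dy,np.deg2rad(a)],[469+dx,-263+dy,np.deg2rad(a)],[464+dx,-258+dy,np.deg2rad(a)],[464+dx,-263+dy,np.deg2rad(a+5)]])) for dx in(0,) for dy in(0,) for a in(5,15,25,-15)),key=lambda r:r.fun)
    v=best.x;print(v,np.rad2deg(v[2]),best.fun)
    for i in(1,-1):
        for j in(1,-1): print(i,j,v[0]+37*(np.cos(v[2])*i-np.sin(v[2])*j),v[1]+37*(np.sin(v[2])*i+np.cos(v[2])*j))
# knob line
k=np.array([571.9,-47.5]);g=T["frame"].astype(np.float32).mean(2)
r=np.linspace(3,13,20)
sc=[]
for a in range(0,360,3):
    q=np.array([proj(T,(*(k+x*np.array([np.cos(np.deg2rad(a)),np.sin(np.deg2rad(a))])),34)) for x in r],np.float32)
    sc.append((cv2.remap(g,q[None,:,0].copy(),q[None,:,1].copy(),cv2.INTER_CUBIC).mean(),a))
print(sorted(sc)[:8])
```

```text
[ 0.99 -0.13  0.   -0.  ] [[ 0.97 -0.25  0.  ]
 [-0.25 -0.97  0.  ]
 [ 0.   -0.   -1.  ]] [156.29 605.13 231.31] [ 1.58  0.38  0.01  0.   -1.19 -0.26]
[ 461.74 -260.87    0.25] 14.450720272383156 -37.51762008666992
1 1 488.33353187116063 -215.80567745738375
1 -1 506.8000257110507 -287.4645122599488
-1 1 416.6746970685956 -234.27217129727381
-1 -1 435.14119090848567 -305.93100609983884
[ 460.95 -271.8     0.25] 14.469333901368376 -17.73129653930664
1 1 487.5268570407514 -226.72455903164672
1 -1 506.01662964775176 -298.37739085943576
-1 1 415.87402521296235 -245.21433163864705
-1 -1 434.3637978199627 -316.8671634664361
[(np.float32(99.13077), 300), (np.float32(99.80298), 303), (np.float32(100.8681), 297), (np.float32(102.517296), 306), (np.float32(104.37056), 294), (np.float32(106.41665), 309), (np.float32(109.06157), 291), (np.float32(110.9352), 312)]
```

Request:
move_arm:
  steps:
    - [1,200,-188,0,0,0,0]
    - [1,200,-188,0,0,0,0]
    - [1,200,-188,0,0,0,0]
    - [1,200,-188,0,0,0,0]
    - [1,200,-188,0,0,0,0]

```text
clock: 1.82
position: [309.1, 461.0, 231.6]
ee_rot: [0.992, -0.126, 0.0, -0.0]
contact_force: [1.5, 0.5, 0.1]
gripper_width: 85.4
```

Request:
move_arm:
  steps:
    - [1,269,-252,-41,0,0,0]
    - [1,269,-252,-41,0,0,0]
    - [1,269,-252,-41,0,0,0]
    - [1,269,-252,-41,0,0,0]
    - [1,269,-252,-41,0,0,0]

```text
clock: 2.23
position: [460.4, 319.3, 208.5]
ee_rot: [0.992, -0.126, 0.0, -0.0]
contact_force: [0.9, 0.7, -0.5]
gripper_width: 85.5
```

```bash
python3 -c "
from h import *
print(readout.read_state()['position'])"
```

```text
[460.40516784 319.3348037  208.48818521]
```

Request:
move_arm:
  steps:
    - [1,118,-110.5,-10,0,0,0]
    - [1,118,-110.5,-10,0,0,0]
    - [1,118,-110.5,-10,0,0,0]
    - [1,118,-110.5,-10,0,0,0]
    - [1,118,-110.5,-18,0,0,0]

```text
clock: 2.65
position: [581.7, 206.3, 190.8]
ee_rot: [0.992, -0.129, 0.002, -0.0]
contact_force: [-0.3, 1.8, 0.3]
gripper_width: 85.5
```

Run:
```python
from h import *
print(readout.read_state()['position'])
a=optics.get_image("top")["frame"];b=optics.get_image("scene")["frame"]
c=lambda i,x,y,w,h,s: cv2.resize(i[y:y+h,x:x+w],(w*s,h*s),interpolation=cv2.INTER_CUBIC)
cv2.imwrite("pics/z1.png",np.hstack([c(a,140,140,100,110,4),c(b,360,80,100,110,4)]))
```

```text
[581.70001758 206.30672881 190.80372169]
```

View pics/z1.png

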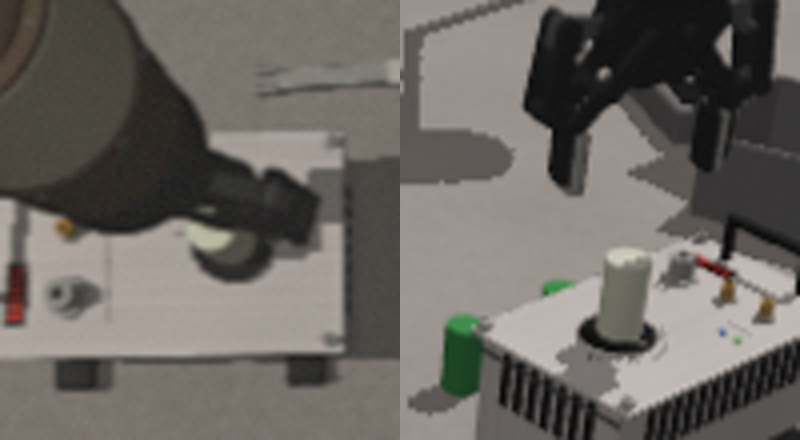

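The gripper is above the cap, with the cap between the open jaws. Next I descend.

Request:
move_arm:
  steps:
    - [1,0,0,-25,0,0,0]
    - [1,0,0,-50,0,0,0]
    - [1,0,0,-68,0,0,0]
    - [1,0,0,-68,0,0,0]
    - [1,0,0,-68,0,0,0]

```text
clock: 3.17
position: [576.4, 211.1, 122.2]
ee_rot: [0.992, -0.125, -0.0, 0.001]
contact_force: [-0.4, 1.2, 0.5]
gripper_width: 85.3
```

Request:
move_arm:
  steps:
    - [1,0,0,0,0,0,0]
    - [1,0,0,0,0,0,0]

```text
clock: 3.33
position: [578.0, 211.5, 124.4]
ee_rot: [0.992, -0.125, 0.001, -0.001]
contact_force: [-0.3, 1.1, 0.3]
gripper_width: 85.3
```

Request:
move_arm:
  steps:
    - [1,0,-2,-3,0,0,0]
    - [-0.2,0,-2,-3,0,0,0]
    - [-0.4,0,-2,-3,0,0,0]
    - [-1,0,-2,-3,0,0,0]
    - [-1,0,-2,-3,0,0,0]

```text
clock: 3.75
position: [577.3, 208.3, 119.5]
ee_rot: [0.992, -0.126, 0.0, -0.0]
contact_force: [1.0, -0.0, -0.2]
gripper_width: 38.8
```

Request:
move_arm:
  steps:
    - [-1,0,0,0,0,0,0]
    - [-1,0,0,0,0,0,0]
    - [-1,0,0,0,0,0,0]
    - [-1,0,0,0,0,0,0]

```text
clock: 4.08
position: [577.4, 208.4, 119.5]
ee_rot: [0.992, -0.126, 0.0, -0.0]
contact_force: [-0.4, -0.4, 0.7]
gripper_width: 26.4
```

Request:
move_arm:
  steps:
    - [-1,0,0,8,0,0,0]
    - [-1,0,0,20,0,0,0]
    - [-1,0,0,40,0,0,0]
    - [-1,0,0,60,0,0,0]
    - [-1,0,0,60,0,0,0]

```text
clock: 4.5
position: [579.5, 209.4, 184.3]
ee_rot: [0.992, -0.126, 0.004, -0.002]
contact_force: [1.1, 0.7, 0.3]
gripper_width: 26.7
```

Run:
```python
from h import *
b=optics.get_image("scene")["frame"]
c=lambda i,x,y,w,h,s: cv2.resize(i[y:y+h,x:x+w],(w*s,h*s),interpolation=cv2.INTER_CUBIC)
cv2.imwrite("pics/z2.png",c(b,360,80,100,110,5))
```

```text
(no output)
```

View pics/z2.png

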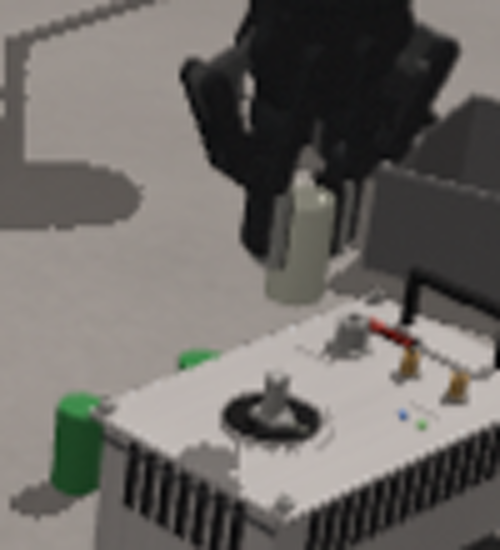

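Request:
move_arm:
  steps:
    - [-1,-142,-515,-30,0,0,0]
    - [-1,-142,-515,-30,0,0,0]
    - [-1,-142,-515,-30,0,0,0]
    - [-1,-142,-515,-30,0,0,0]
    - [-1,-142,-515,-30,0,0,0]

```text
clock: 4.97
position: [520.3, 6.2, 166.7]
ee_rot: [0.992, -0.126, -0.001, 0.0]
contact_force: [0.8, -0.1, -0.2]
gripper_width: 26.7
```

Run:
```python
from h import *
s=readout.read_state();print(s["position"],s["joints"])
```

```text
[520.29745108   6.17203337 166.74511977] [ 3.23806693e-01  2.67821736e-01 -3.39938504e-01 -4.25905468e-04
 -9.64706798e-01  9.94909123e-01]
```

Request:
move_arm:
  steps:
    - [-1,-86,-313,-16,0,0,0]
    - [-1,-86,-313,-16,0,0,0]
    - [-1,-86,-313,-16,0,0,0]
    - [-1,-86,-313,-16,0,0,0]
    - [-1,-86,-313,-16,0,0,0]

```text
clock: 5.38
position: [465.2, -194.3, 156.7]
ee_rot: [0.992, -0.126, -0.001, -0.0]
contact_force: [1.6, 0.1, -0.0]
gripper_width: 26.4
```

Request:
move_arm:
  steps:
    - [-1,-33,-117,-6,0,0,0]
    - [-1,-33,-117,-6,0,0,0]
    - [-1,-33,-117,-6,0,0,0]
    - [-1,-33,-117,-6,0,0,0]
    - [-1,-33,-117,-6,0,0,0]

```text
clock: 5.8
position: [432.1, -311.3, 150.1]
ee_rot: [0.992, -0.128, -0.001, -0.0]
contact_force: [0.4, 1.2, -0.9]
gripper_width: 26.9
```

Run:
```python
from h import *
T=optics.get_image("top");a=T["frame"];b=optics.get_image("scene")["frame"]
s=readout.read_state();print(s["position"],s["joints"])
c=lambda i,x,y,w,h,s: cv2.resize(i[y:y+h,x:x+w],(w*s,h*s),interpolation=cv2.INTER_CUBIC)
cv2.imwrite("pics/z3.png",np.vstack([np.hstack([c(a,180,180,50,37,8),c(a,355,205,100,74,4)]),c(b,150,150,160,60,5)]))
cv2.imwrite("pics/top1.png",a)
d=np.array([578.3,208.8]);g=a.astype(np.float32).mean(2);r=np.linspace(9,22,20);sc=[]
for q in range(0,360,3):
    P=np.array([proj(T,(*(d+x*np.array([np.cos(np.deg2rad(q)),np.sin(np.deg2rad(q))])),101)) for x in r],np.float32)
    sc.append((float(cv2.remap(g,P[None,:,0].copy(),P[None,:,1].copy(),cv2.INTER_CUBIC).mean()),q))
print(sorted(sc)[::-1][:9])
```

```text
[ 433.31968069 -309.43723909  150.72067768] [-3.15522671e-01  3.04605091e-01 -3.32803208e-01 -4.31017887e-04
 -9.34753354e-01  1.63329801e+00]
[(88.61986541748047, 3), (88.4696273803711, 0), (84.23963165283203, 6), (83.10218811035156, 357), (76.92924499511719, 9), (74.72860717773438, 354), (68.63308715820312, 12), (65.96839904785156, 351), (63.54795455932617, 57)]
```

View pics/z3.png

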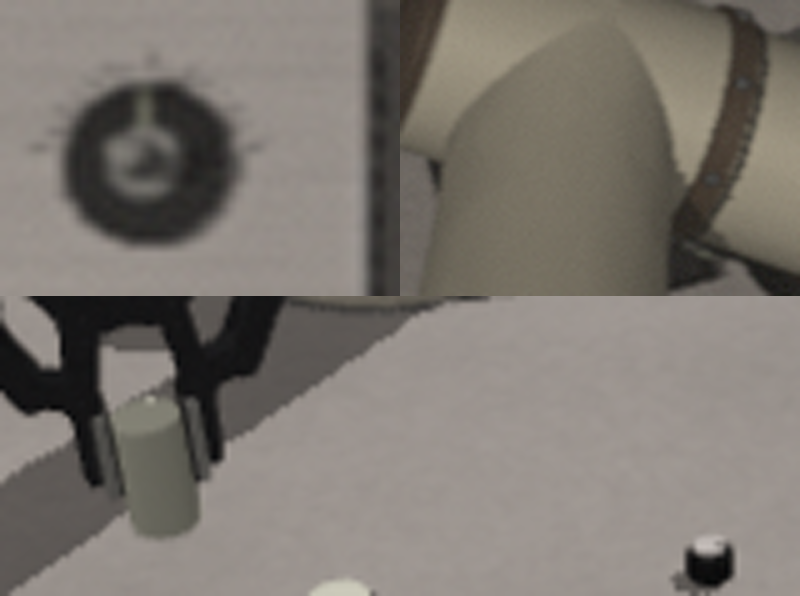

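Request:
move_arm:
  steps:
    - [-1,2,3,-35,0,0,0]
    - [-1,2,3,-70,0,0,0]
    - [-1,2,3,-100,0,0,0]
    - [-1,2,3,-115,0,0,0]
    - [-1,2,3,-115,0,0,0]

```text
clock: 6.32
position: [433.7, -304.2, 32.8]
ee_rot: [0.992, -0.125, -0.004, -0.001]
contact_force: [-0.6, 0.5, 0.1]
gripper_width: 26.2
```

Request:
move_arm:
  steps:
    - [-1,0,0,0,0,0,0]
    - [-1,0,0,0,0,0,0]

```text
clock: 6.48
position: [437.3, -306.4, 37.6]
ee_rot: [0.992, -0.125, 0.001, 0.0]
contact_force: [0.1, -0.2, -0.0]
gripper_width: 26.4
```

Run:
```python
from h import *
b=optics.get_image("scene")["frame"]
s=readout.read_state();print(s["position"],s["contact_force"])
c=lambda i,x,y,w,h,s: cv2.resize(i[y:y+h,x:x+w],(w*s,h*s),interpolation=cv2.INTER_CUBIC)
cv2.imwrite("pics/z4.png",c(b,150,180,140,100,5))
```

```text
[ 437.36284604 -306.6353347    37.98222561] [-0.08625383 -0.23858402 -0.23281665]
```

View pics/z4.png

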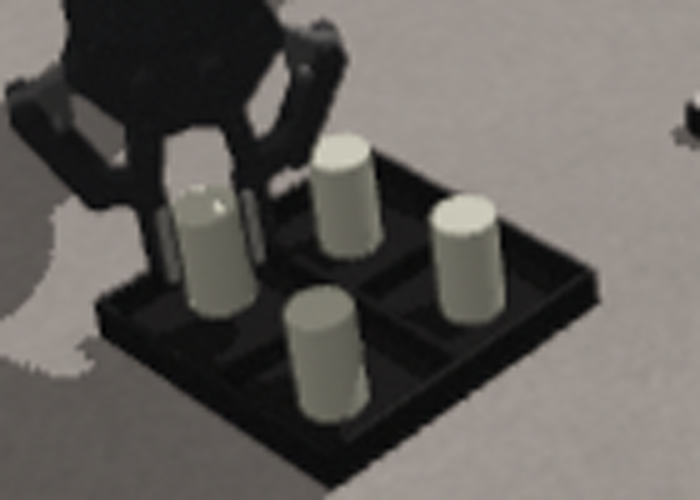

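The cap is over the empty cell, which is at the left in the scene view (cap at about (215,250) in the crop). I'll lower it the rest of the way gently.

Request:
move_arm:
  steps:
    - [-1,0,0,-5,0,0,0]
    - [-1,0,0,-9,0,0,0]
    - [-1,0,0,-11,0,0,0]
    - [-1,0,0,-11,0,0,0]
    - [-1,0,0,-11,0,0,0]

```text
clock: 6.95
position: [435.7, -306.8, 25.3]
ee_rot: [0.992, -0.126, -0.0, -0.0]
contact_force: [-0.3, 0.4, -0.9]
gripper_width: 26.3
```

Request:
move_arm:
  steps:
    - [-1,0,0,-1,0,0,0]
    - [-1,0,0,-2,0,0,0]
    - [-1,0,0,-2,0,0,0]
    - [-1,0,0,-2,0,0,0]

```text
clock: 7.28
position: [435.7, -306.8, 23.3]
ee_rot: [0.992, -0.126, -0.0, -0.0]
contact_force: [-0.1, 0.9, -0.3]
gripper_width: 26.3
```

Request:
move_arm:
  steps:
    - [-1,0,0,-0.7,0,0,0]
    - [-1,0,0,-1.2,0,0,0]
    - [-1,0,0,-1.2,0,0,0]

```text
clock: 7.53
position: [435.9, -306.9, 22.5]
ee_rot: [0.992, -0.126, 0.0, 0.0]
contact_force: [-0.3, 0.8, 3.2]
gripper_width: 26.6
```

Request:
move_arm:
  steps:
    - [-0.2,0,0,0,0,0,0]
    - [0,0,0,0,0,0,0]
    - [0.1,0,0,0,0,0,0]
    - [0.1,0,0,0,0,0,0]
    - [0.1,0,0,0,0,0,0]

```text
clock: 7.95
position: [435.7, -306.8, 22.0]
ee_rot: [0.992, -0.126, -0.0, -0.0]
contact_force: [-0.0, -0.4, -0.9]
gripper_width: 46.8
```

Request:
move_arm:
  steps:
    - [0.1,0,0,5,0,0,0]
    - [0.1,0,0,20,0,0,0]
    - [0.1,0,0,50,0,0,0]
    - [0.1,0,0,80,0,0,0]
    - [0.1,0,0,110,0,0,0]

```text
clock: 8.37
position: [435.4, -306.7, 133.5]
ee_rot: [0.992, -0.126, -0.0, -0.0]
contact_force: [1.1, 0.2, -0.3]
gripper_width: 47.0
```

Run:
```python
from h import *
b=optics.get_image("scene")["frame"]
s=readout.read_state();print(s["position"],s["contact_force"])
c=lambda i,x,y,w,h,s: cv2.resize(i[y:y+h,x:x+w],(w*s,h*s),interpolation=cv2.INTER_CUBIC)
cv2.imwrite("pics/z5.png",c(b,150,180,140,100,5))
```

```text
[ 439.19139289 -308.70364654  140.29620152] [ 1.18135584 -0.34260533  3.87888876]
```

View pics/z5.png

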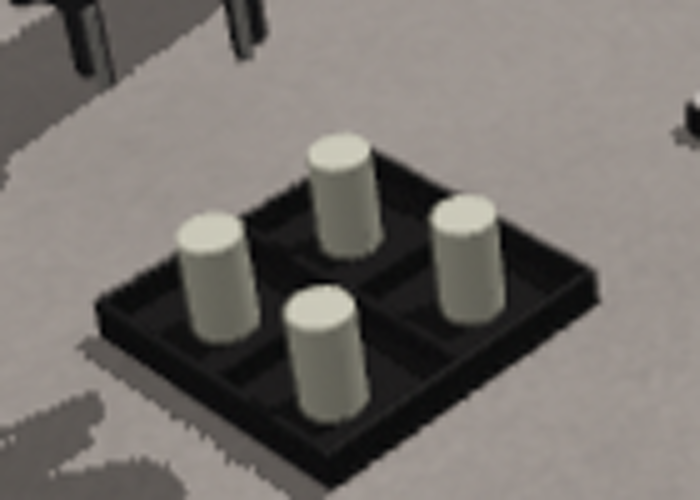

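```bash
cat >> h.py <<'E'
def linedir(T,d,z,r,sign):
    g=T["frame"].astype(np.float32).mean(2);sc=[]
    A=np.arange(0,360,1.5)
    for q in A:
        e=np.array([np.cos(np.deg2rad(q)),np.sin(np.deg2rad(q))])
        P=np.array([proj(T,(*(np.array(d)+x*e),z)) for x in r],np.float32)
        sc.append(sign*float(cv2.remap(g,P[None,:,0].copy(),P[None,:,1].copy(),cv2.INTER_CUBIC).mean()))
    sc=np.array(sc);i=sc.argmax();w=np.array([sc[(i+k)%len(A)] for k in range(-8,9)]);w=w-w.min()
    return A[i]+1.5*(w**2*np.arange(-8,9)).sum()/(w**2).sum()
E
python3 - <<'E'
from h import *
np.set_printoptions(precision=2,suppress=True)
T=optics.get_image("top");S=optics.get_image("scene")
for P,n in((T,"T"),(S,"S")):
    c,s=circfit(P,(578.3,208.8),101,24,-1,span=6);print(n,"dial",c,s,"line",linedir(P,c,101,np.linspace(12,22,20),1))
    k,s=circfit(P,(572,-47.4),34,20,-1,span=6);k2,s2=circfit(P,(572,-47.4),34,16,1,span=6);print("knob",k,k2,linedir(P,(k+k2)/2,34,np.linspace(5,12,20),-1))
a=T["frame"];b=S["frame"]
c=lambda i,x,y,w,h,s: cv2.resize(i[y:y+h,x:x+w],(w*s,h*s),interpolation=cv2.INTER_CUBIC)
cv2.imwrite("pics/z6.png",np.vstack([np.hstack([c(a,180,185,30,28,13),c(a,295,194,30,28,13)]),np.hstack([c(b,400,150,30,21,13),c(b,315,214,30,21,13)])]))
E
```

```text
T dial [577.8 206.8] 59.56856 line 8.720335601287942
knob [571.5 -47.4] [572.  -47.4] 301.3640367758156
S dial [578.3 208.8] 54.457005 line 135.9276512761194
knob [573.  -47.4] [571.5 -47.4] 287.62622070573036
```

View pics/z6.png

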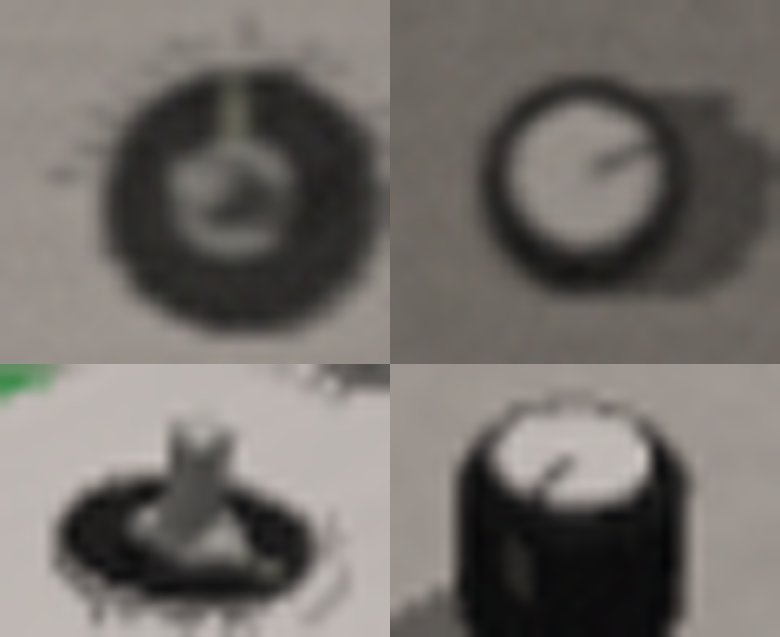

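Run:
```python
from h import *
np.set_printoptions(precision=2,suppress=True)
T=optics.get_image("top");g=T["frame"].astype(np.float32).mean(2)
pts=[]
for r in range(189,197):
    w=g[r,193:203];print(r,w.astype(int))
    if 190<=r<=194:
        v=np.clip(g[r,195:201]-np.median(g[r,193:203])-3,0,None);u=(v*np.arange(195,201)).sum()/v.sum();pts.append((u,r))
W=np.array([ray(T,p,101)[:2] for p in pts]);print(np.array(pts),W)
f=np.polyfit(W[:,0],W[:,1],1);print("line angle",np.rad2deg(np.arctan(f[0])),"y at 578.2",np.polyval(f,578.2))
for c0 in((575,206),(581,211),(578,208)):
    print(circfit(T,c0,101,24,-1,span=6,arc=(-np.pi/2+1.2,np.pi+.8)),circfit(T,c0,101,24,-1,span=6))
# knob line pixels
for r in range(203,212): print(r,g[r,303:318].astype(int))
```

```text
189 [132 129 130 131 135 132 129 125 124 125]
190 [133 118 100  93  94  92  81  73  76  89]
191 [93 70 53 55 68 67 48 38 40 54]
192 [52 38 37 52 72 74 50 39 40 40]
193 [42 40 38 52 83 86 55 41 41 40]
194 [40 39 42 52 86 88 56 37 43 42]
195 [39 41 47 64 91 94 69 54 43 39]
196 [ 51  55  71  93 107 107 101  85  67  45]
[[195.   190.  ]
 [197.47 191.  ]
 [197.47 192.  ]
 [197.57 193.  ]
 [197.58 194.  ]] [[601.6  215.31]
 [599.29 209.66]
 [596.98 209.57]
 [594.66 209.25]
 [592.35 209.15]]
line angle 28.806064424746275 y at 578.2 200.2620948002575
(array([578., 208.]), np.float32(59.98466)) (array([578., 207.]), np.float32(59.649117))
(array([578., 208.]), np.float32(59.98466)) (array([578., 207.]), np.float32(59.649117))
(array([578., 208.]), np.float32(59.98466)) (array([578., 207.]), np.float32(59.649117))
203 [ 66  47  72 111 133 142 143 143 137 133 114  75  45  47  60]
204 [ 52  64 107 136 143 142 141 141 143 140 129 100  51  40  53]
205 [ 47  86 123 140 142 140 139 136 130 116 102  87  62  41  51]
206 [ 49  93 129 142 139 139 138 121  99  98 112 116  87  48  43]
207 [ 51 102 135 141 142 141 136 124 115 128 135 128  93  49  40]
208 [ 47  93 128 142 142 142 138 136 136 140 140 126  91  51  41]
209 [ 41  75 115 138 143 140 140 138 139 141 138 115  69  34  47]
210 [ 36  52  89 124 140 143 141 141 142 140 126  92  51  32  50]
211 [ 38  32  59  96 122 136 138 140 135 119  90  58  32  37  54]
```

Request:
move_arm:
  steps:
    - [1,136,259.5,-25,0,0,0]
    - [1,136,259.5,-25,0,0,0]
    - [1,136,259.5,-25,0,0,0]
    - [1,136,259.5,-25,0,0,0]
    - [1,136,259.5,-25,0,0,0]

```text
clock: 8.98
position: [531.6, -121.2, 112.9]
ee_rot: [0.992, -0.126, -0.002, 0.0]
contact_force: [0.6, -0.5, 0.1]
gripper_width: 85.4
```

Run:
```python
from h import *
s=readout.read_state();print(s["position"],s["joint_vel"])
```

```text
[ 531.58357728 -121.23103615  112.91452224] [ 8.36599296e-01  2.25366261e-01  2.30420492e-01  4.92867628e-03
 -1.44172348e-04 -8.23332666e-01]
```

Request:
move_arm:
  steps:
    - [1,40,75,-7,0,0,0]
    - [1,40,75,-7,0,0,0]
    - [1,40,75,-30,0,0,0]
    - [1,40,75,-60,0,0,0]
    - [1,40,75,-60,0,0,0]

```text
clock: 9.4
position: [567.1, -47.4, 47.7]
ee_rot: [0.992, -0.126, -0.007, 0.001]
contact_force: [-1.4, -0.1, -1.1]
gripper_width: 85.4
```

Request:
move_arm:
  steps:
    - [1,0,0,-20,0,0,0]
    - [1,0,0,-20,0,0,0]
    - [1,0,0,-20,0,0,0]
    - [1,0,0,-20,0,0,0]
    - [1,0,0,-20,0,0,0]

```text
clock: 9.82
position: [572.8, -48.2, 35.8]
ee_rot: [0.992, -0.126, 0.001, -0.0]
contact_force: [0.3, -1.4, -0.1]
gripper_width: 85.5
```

Run:
```python
from h import *
s=readout.read_state();print(s["position"],s["joint_vel"],s["contact_force"])
b=optics.get_image("scene")["frame"]
c=lambda i,x,y,w,h,s: cv2.resize(i[y:y+h,x:x+w],(w*s,h*s),interpolation=cv2.INTER_CUBIC)
cv2.imwrite("pics/z7.png",c(b,270,150,120,110,5))
```

```text
[572.81423031 -48.19751531  35.82974837] [ 1.27646445e-04 -1.94297149e-03 -9.51489501e-04 -8.53332646e-04
  3.88432830e-03 -7.31086982e-06] [ 0.29313949 -1.4005976  -0.05600862]
```

View pics/z7.png

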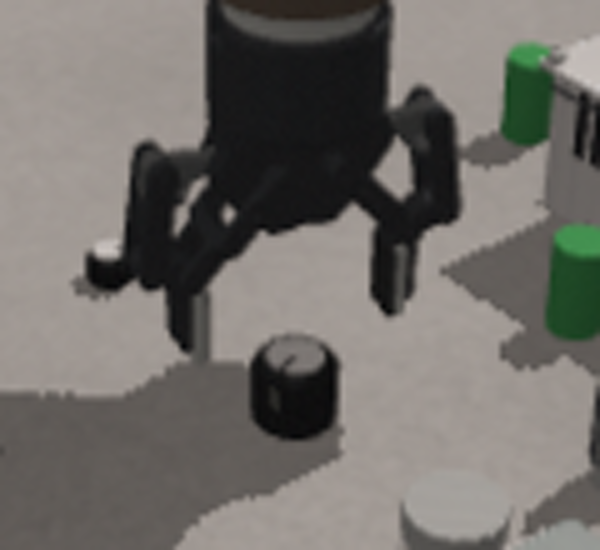

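The knob at (295,385) in the crop is centred between the open fingers, so I'll descend to grip height.

Request:
move_arm:
  steps:
    - [1,-1,0.7,-14,0,0,0]
    - [1,-1,0.7,-24,0,0,0]
    - [1,-1,0.7,-29,0,0,0]
    - [1,-1,0.7,-31,0,0,0]
    - [1,-1,0.7,-31,0,0,0]

```text
clock: 10.28
position: [570.9, -47.4, 3.0]
ee_rot: [0.992, -0.126, -0.0, 0.0]
contact_force: [-0.2, 0.9, -0.2]
gripper_width: 85.4
```

Request:
move_arm:
  steps:
    - [1,0,0,0,0,0,0]
    - [1,0,0,0,0,0,0]
    - [0.1,0,0,0,0,0,0]
    - [0.1,0,0,0,0,0,0]

```text
clock: 10.62
position: [571.4, -47.2, 3.8]
ee_rot: [0.992, -0.126, 0.0, -0.0]
contact_force: [0.4, -0.0, 0.2]
gripper_width: 64.0
```

Request:
move_arm:
  steps:
    - [0,0,0,0,0,0,0]
    - [-0.2,0,0,0,0,0,0]
    - [-1,0,0,0,0,0,0]
    - [-1,0,0,0,0,0,0]
    - [-1,0,0,0,0,0,0]

```text
clock: 11.03
position: [571.6, -47.2, 3.9]
ee_rot: [0.992, -0.126, 0.001, -0.0]
contact_force: [-0.5, 0.5, 3.3]
gripper_width: 38.4
```

Request:
move_arm:
  steps:
    - [-1,0,0,0,0,0,0]
    - [-1,0,0,0,0,0,0]
    - [-1,0,0,0,0,0,0]

```text
clock: 11.28
position: [571.6, -47.2, 3.9]
ee_rot: [0.992, -0.126, 0.001, -0.0]
contact_force: [0.2, 0.0, 5.2]
gripper_width: 38.5
```

Request:
move_arm:
  steps:
    - [-1,0,0,8,0,0,0]
    - [-1,0,0,30,0,0,0]
    - [-1,0,0,60,0,0,0]
    - [-1,0,0,100,0,0,0]
    - [-1,0,0,140,0,0,0]

```text
clock: 11.7
position: [569.6, -47.4, 143.8]
ee_rot: [0.992, -0.126, -0.002, 0.0]
contact_force: [1.8, 0.4, -0.5]
gripper_width: 38.1
```

Run:
```python
from h import *
s=readout.read_state();print(s["position"],s["joints"],s["contact_force"])
T=optics.get_image("top")["frame"];b=optics.get_image("scene")["frame"]
c=lambda i,x,y,w,h,s: cv2.resize(i[y:y+h,x:x+w],(w*s,h*s),interpolation=cv2.INTER_CUBIC)
cv2.imwrite("pics/z8.png",np.hstack([c(T,280,150,80,110,5),c(b,290,120,80,110,5)]))
```

```text
[569.60085332 -47.41213637 143.78184727] [ 2.00039607e-01  3.74414814e-01 -2.44784473e-01 -6.12682138e-04
 -9.55667873e-01  1.11794041e+00] [ 1.82575834  0.42262591 -0.49664913]
```

View pics/z8.png

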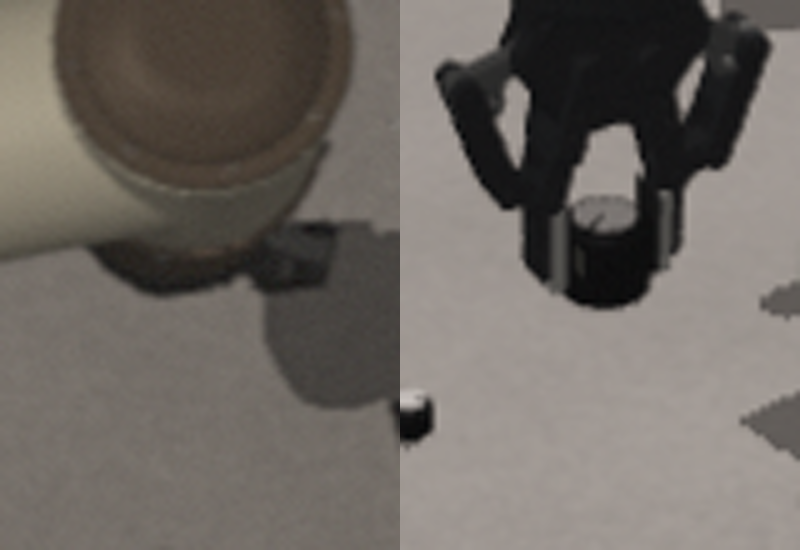

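Request:
move_arm:
  steps:
    - [-1,6.6,255.6,12,0,0,1.08]
    - [-1,6.6,255.6,12,0,0,1.08]
    - [-1,6.6,255.6,12,0,0,1.08]
    - [-1,6.6,255.6,12,0,0,1.08]
    - [-1,6.6,255.6,12,0,0,1.08]

```text
clock: 12.22
position: [575.5, 162.3, 152.6]
ee_rot: [0.982, 0.188, -0.001, 0.0]
contact_force: [1.2, -0.3, 0.3]
gripper_width: 38.5
```

```bash
cat > yaw.py <<'E'
from h import *
from scipy.spatial.transform import Rotation as Ro
s=readout.read_state();M=Ro.from_quat(s["ee_rot"]).as_matrix()
print(s["position"].round(1),"jaw yaw",np.rad2deg(np.arctan2(M[1,1],M[0,1])),"tilt",M[:,2].round(4),"F",s["contact_force"].round(1),"M",np.round(s["wrist_torque"],2),"t",s["clock"])
E
python3 yaw.py
```

```text
[575.5 162.3 152.6] jaw yaw -68.36092832409543 tilt [-1.7e-03 -4.0e-04 -1.0e+00] F [ 1.2 -0.3  0.3] M [-0.03 -0.12  0.07] t 12.2167
```

Request:
move_arm:
  steps:
    - [-1,1.3,46,3,0,0,0.452]
    - [-1,1.3,46,3,0,0,0.452]
    - [-1,1.3,46,3,0,0,0.452]
    - [-1,1.3,46,3,0,0,0.452]
    - [-1,1.3,46,3,0,0,0.452]

```text
clock: 12.63
position: [576.9, 207.0, 155.1]
ee_rot: [0.916, 0.401, -0.001, -0.0]
contact_force: [0.4, 0.2, -0.1]
gripper_width: 38.4
```

Request:
move_arm:
  steps:
    - [-1,0,0,-15,0,0,0]
    - [-1,0,0,-15,0,0,0]
    - [-1,0,0,-15,0,0,0]
    - [-1,0,0,-15,0,0,0]
    - [-1,0,0,-15,0,0,0]

```text
clock: 13.05
position: [578.1, 206.7, 141.8]
ee_rot: [0.916, 0.4, 0.0, 0.0]
contact_force: [0.5, 0.7, -0.9]
gripper_width: 38.7
```

```bash
python3 yaw.py
python3 - <<'E'
from h import *
T=optics.get_image("top")["frame"];S=optics.get_image("scene");b=S["frame"]
c=lambda i,x,y,w,h,s: cv2.resize(i[y:y+h,x:x+w],(w*s,h*s),interpolation=cv2.INTER_CUBIC)
cv2.imwrite("pics/z9.png",np.hstack([c(T,160,150,80,110,5),c(b,395,110,40,55,10)]))
np.save("pics/S9.npy",S,allow_pickle=True)
for z in(158,):
  for r in(16,): print(circfit(S,(578.2,208.4),z+5,16,1,span=8))
E
```

```text
[578.1 206.7 141.8] jaw yaw -42.821966282838495 tilt [ 8.e-04  3.e-04 -1.e+00] F [ 0.5  0.7 -0.9] M [-0.03  0.01 -0.01] t 13.05
(array([582.2, 201.4]), np.float32(7.379815))
```

View pics/z9.png

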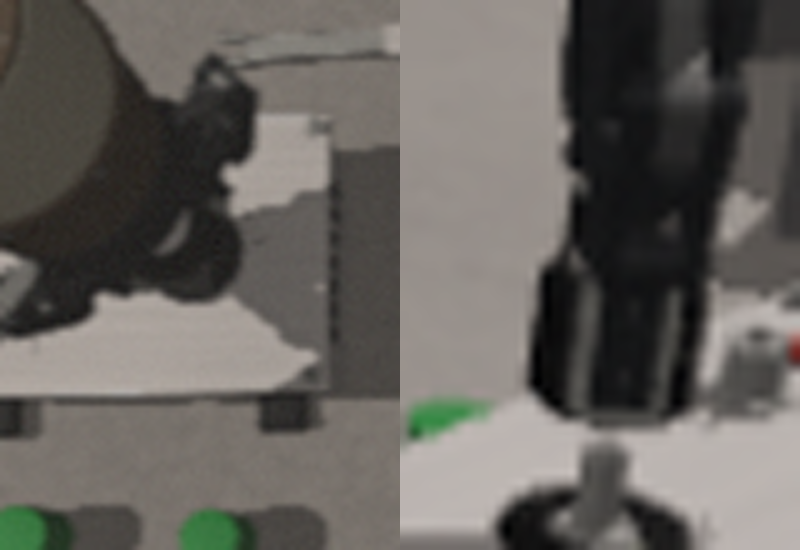

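```bash
python3 - <<'E'
from h import *
T=optics.get_image("top")
for c0 in((578,207),(580,210),(576,205)):
  for arc in((-2.9,-0.3),(-2.6,-0.6)):
    print(c0,circfit(T,c0,172,20,-1,arc=arc,span=6))
c=lambda i,x,y,w,h,s: cv2.resize(i[y:y+h,x:x+w],(w*s,h*s),interpolation=cv2.INTER_CUBIC)
im=c(T["frame"],180,180,40,40,15)
for a in np.linspace(-2.9,-.3,30):
    u=(proj(T,(578+20*np.cos(a),207+20*np.sin(a),172))-[180,180]+.5)*15
    cv2.circle(im,tuple(int(v) for v in u),2,(0,0,255),-1)
cv2.imwrite("pics/z10.png",im)
E
python3 yaw.py
```

```text
(578, 207) (array([581.5, 194. ]), np.float32(25.420742))
(578, 207) (array([581.5, 194.5]), np.float32(31.40014))
(580, 210) (array([584.5, 217.5]), np.float32(15.393076))
(580, 210) (array([584.5, 217.5]), np.float32(19.980038))
(576, 205) (array([582. , 194.5]), np.float32(25.638184))
(576, 205) (array([584. , 194.5]), np.float32(32.732708))
[578.1 206.8 141.7] jaw yaw -42.79919283146622 tilt [ 8.e-04  5.e-04 -1.e+00] F [-0.2  0.  -0.3] M [-0.04  0.01  0.02] t 13.2
```

View pics/z10.png

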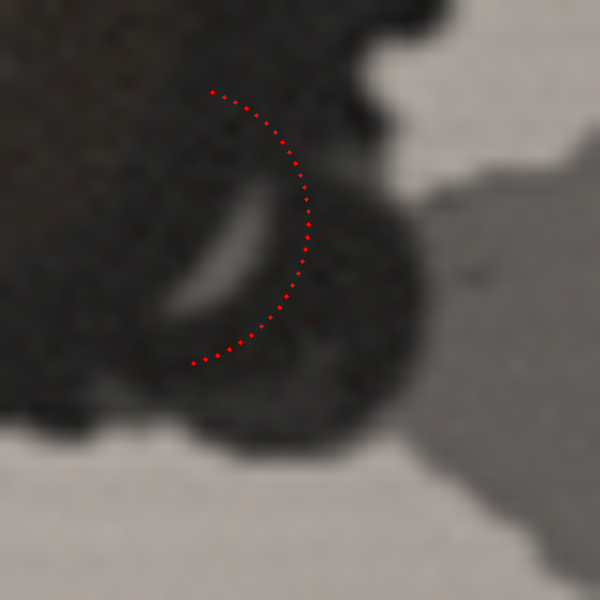

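Request:
move_arm:
  steps:
    - [-1,0,1.5,-6,0,0,0]
    - [-1,0,1.5,-11,0,0,0]
    - [-1,0,1.5,-13,0,0,0]
    - [-1,0,1.5,-13,0,0,0]
    - [-1,0,1.5,-13,0,0,0]

```text
clock: 13.62
position: [577.7, 208.2, 127.8]
ee_rot: [0.916, 0.401, -0.0, 0.0]
contact_force: [-0.7, 0.5, -0.2]
gripper_width: 38.2
```

Request:
move_arm:
  steps:
    - [-1,0,0,-1,0,0,0]
    - [-1,0,0,-2,0,0,0]
    - [-1,0,0,-3,0,0,0]
    - [-1,0,0,-3,0,0,0]

```text
clock: 13.95
position: [577.8, 208.3, 125.1]
ee_rot: [0.916, 0.401, 0.0, -0.0]
contact_force: [-0.3, 0.7, -0.8]
gripper_width: 38.6
```

```bash
python3 yaw.py
```

```text
[577.8 208.3 125.1] jaw yaw -42.77512936289491 tilt [ 1.e-04  0.e+00 -1.e+00] F [-0.3  0.7 -0.8] M [-0.03  0.   -0.02] t 13.95
```

No force yet at z 125, which puts the underside at about 121 mm, below the shaft tip. I'll keep going in small steps.

Request:
move_arm:
  steps:
    - [-1,0,0,-1,0,0,0]
    - [-1,0,0,-2,0,0,0]
    - [-1,0,0,-3,0,0,0]
    - [-1,0,0,-3,0,0,0]

```text
clock: 14.28
position: [578.2, 208.4, 122.2]
ee_rot: [0.916, 0.401, 0.0, 0.0]
contact_force: [2.1, -0.6, -0.2]
gripper_width: 38.8
```

Request:
move_arm:
  steps:
    - [-1,0.5,0,-1,0,0,0]
    - [-1,0.5,0,-2,0,0,0]
    - [-1,0.5,0,-3,0,0,0]
    - [-1,0.5,0,-3,0,0,0]

```text
clock: 14.62
position: [578.3, 208.3, 118.9]
ee_rot: [0.916, 0.401, -0.0, 0.0]
contact_force: [1.3, 0.2, -0.4]
gripper_width: 38.5
```

```bash
python3 yaw.py
```

```text
[578.3 208.3 118.9] jaw yaw -42.775165331023466 tilt [-1.e-04 -2.e-04 -1.e+00] F [ 1.3  0.2 -0.4] M [-0.02 -0.22  0.03] t 14.6167
```

Request:
move_arm:
  steps:
    - [-1,0.3,0,-1.5,0,0,0]
    - [-1,0.3,0,-3,0,0,0]
    - [-1,0.3,0,-4.5,0,0,0]
    - [-1,0.3,0,-6,0,0,0]
    - [-1,0.3,0,-6,0,0,0]

```text
clock: 15.03
position: [578.4, 208.2, 112.7]
ee_rot: [0.916, 0.401, -0.0, 0.0]
contact_force: [-0.1, 0.6, -1.2]
gripper_width: 38.6
```

```bash
python3 yaw.py
```

```text
[578.4 208.2 112.7] jaw yaw -42.77655887469557 tilt [-5.e-04 -3.e-04 -1.e+00] F [-0.1  0.6 -1.2] M [-0.01 -0.07  0.02] t 15.0333
```

Request:
move_arm:
  steps:
    - [-1,0,0,-1,0,0,0]
    - [-1,0,0,-2,0,0,0]
    - [-1,0,0,-2,0,0,0]
    - [-1,0,0,-2,0,0,0]

```text
clock: 15.37
position: [578.5, 208.3, 111.1]
ee_rot: [0.916, 0.401, -0.0, -0.0]
contact_force: [-0.3, -0.4, -0.1]
gripper_width: 38.5
```

Request:
move_arm:
  steps:
    - [-1,0,0,-0.7,0,0,0]
    - [-1,0,0,-1.5,0,0,0]
    - [-1,0,0,-1.5,0,0,0]

```text
clock: 15.62
position: [578.7, 208.3, 110.3]
ee_rot: [0.916, 0.401, 0.0, 0.0]
contact_force: [-2.3, -0.6, 4.4]
gripper_width: 38.4
```

Request:
move_arm:
  steps:
    - [-1,0,0,-0.7,0,0,0]
    - [-1,0,0,-1.5,0,0,0]
    - [-1,0,0,-1.5,0,0,0]

```text
clock: 15.87
position: [578.7, 208.4, 108.6]
ee_rot: [0.916, 0.401, 0.0, 0.0]
contact_force: [-2.8, 0.4, 5.8]
gripper_width: 38.0
```

The push spring engages just as expected: 4.4 N, then 5.8 N. I'll press on to the stop.

Request:
move_arm:
  steps:
    - [-1,-0.4,0,-0.7,0,0,0]
    - [-1,-0.4,0,-1.5,0,0,0]
    - [-1,-0.4,0,-1.5,0,0,0]

```text
clock: 16.12
position: [578.7, 208.4, 107.8]
ee_rot: [0.916, 0.401, 0.001, 0.0]
contact_force: [-2.3, -1.5, 6.6]
gripper_width: 38.4
```

Request:
move_arm:
  steps:
    - [-1,0,0,-0.7,0,0,0]
    - [-1,0,0,-1.2,0,0,0]
    - [-1,0,0,-1.2,0,0,0]

```text
clock: 16.37
position: [578.8, 208.4, 107.6]
ee_rot: [0.916, 0.401, 0.001, 0.0]
contact_force: [-2.7, -1.3, 11.1]
gripper_width: 38.5
```

Request:
move_arm:
  steps:
    - [-1,0,0,-1,0,0,0]
    - [-1,0,0,-2,0,0,0]
    - [-1,0,0,-2,0,0,0]
    - [-1,0,0,-2,0,0,0]

```text
clock: 16.7
position: [579.0, 208.5, 107.4]
ee_rot: [0.916, 0.401, 0.002, 0.0]
contact_force: [-7.4, -1.4, 18.1]
gripper_width: 38.3
```

Request:
move_arm:
  steps:
    - [-1,0,0,0,0,0,0]
    - [-1,0,0,0,0,0,0]
    - [-1,0,0,0,0,0,0]
    - [-1,0,0,0,0,0,0]
    - [-1,0,0,0,0,0,0]

```text
clock: 17.12
position: [579.0, 208.5, 107.4]
ee_rot: [0.916, 0.401, 0.002, 0.0]
contact_force: [-6.7, -1.5, 17.6]
gripper_width: 38.1
```

```bash
python3 yaw.py
python3 - <<'E'
from h import *
T=optics.get_image("top")["frame"];b=optics.get_image("scene")["frame"]
c=lambda i,x,y,w,h,s: cv2.resize(i[y:y+h,x:x+w],(w*s,h*s),interpolation=cv2.INTER_CUBIC)
cv2.imwrite("pics/z11.png",np.hstack([c(b,385,110,60,80,6),c(b,160,180,100,120,4)]))
E
python3 yaw.py
```

```text
[579.  208.5 107.4] jaw yaw -42.69355268875902 tilt [ 3.2e-03  4.0e-04 -1.0e+00] F [-6.7 -1.5 17.6] M [-0.36  1.94  0.01] t 17.1167
[579.  208.5 107.4] jaw yaw -42.69439277724959 tilt [ 3.2e-03  4.0e-04 -1.0e+00] F [-6.8 -0.3 18.5] M [-0.35  1.93  0.02] t 17.2167
```

View pics/z11.png

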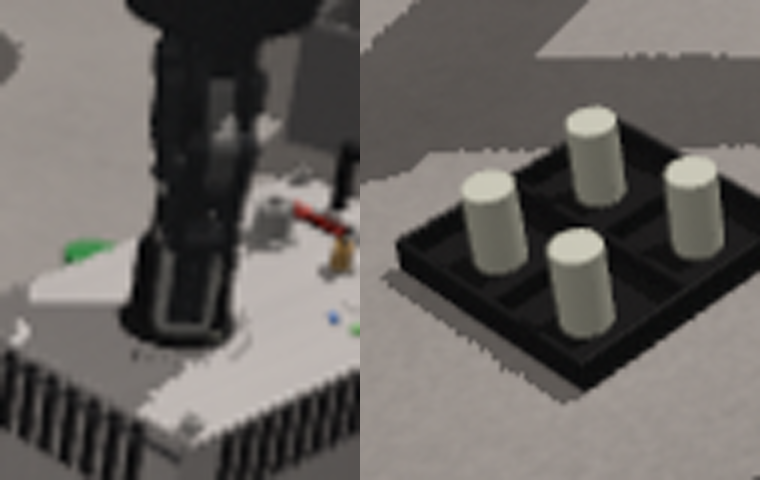

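```bash
python3 -c "
from h import *
print(workorder.job_done())"; python3 yaw.py
```

```text
the job is handed in; nothing more can be done
None
the job is handed in; nothing more can be done
```

The job is handed in at about 17 s of the 64 s allowed, with the knob still gripped and pressed in.

- **Cap:** I lifted the white transit cap off the shaft and stood it in the tray's empty cell. The last picture shows it upright there, with the three spare caps apparently where they were.
- **Knob:** I gripped the large black knob and turned it about 62° to match the flat of the shaft. It slid down the shaft with almost no resistance.
- **Push switch:** The spring engaged at tool height 110.3 mm (about 110.9 expected), at 4.4 N. The stop came at about 107.6 mm (107.9 expected), after which only the force rose. The final press is about 18 N downward, well above the 7 N needed, and it held steady for the last half second.

**Less certain:**
- A side force of about 7 N in x remained at the end.
- The shaft line angle was only good to about 3°.
- In the pressed pose the fingers hide the knob. That it is fully home therefore rests on the heights and forces, not on a direct view.

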